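# Set the suction valve of a vacuum filter unit

## Robot

A 6-joint arm with a two-finger parallel gripper is mounted at the origin on a cart in front of the work surface, level with it; the furniture and walls round the work are solid. World frame = base frame: x ahead of the robot, y to its left, z up, the work surface at z = 0. Lengths are in m, angles in rad, forces in N, time in s.
With the tool pointing down it reaches from about 0.375 to 0.9 m from the base axis. Payload 3.1 kg.
Tool frame: the origin (TCP) lies midway between the tips of the shut fingers; the grasp point (between the pads) lies 19 mm behind it; z points along the fingers, y is the line along which they close (so a half turn about z gives the same grasp; the last joint's range is limited). The gripper opens to 85 mm and grips with 20 to 120 N. Pads are 22 mm wide; open, the fingers measure 114 mm over their backs; the gripper's body (76 mm by 85 mm) begins 54 mm behind the grasp point. The pads swing forward as they close: fully open they stand 13 mm farther back than shut.
Start: joints at [-1.504, 0.527, 1.433, -0, 1.181, -0.178], TCP at [0.152, -0.606, 0.231] pointing down, gripper open.
Joint ranges: [-3.08, 3.08], [-0.75, 2.2], [0.22, 2.44], [-1.43, 4.57], [0, 2.65], [-2.85, 2.85]. Speed limits (rad/s): [2.79, 2.79, 3.14, 3.14, 3.14, 3.14].

## Interface

Orientations are given as a unit quaternion [x, y, z, w].
In Python, from station import manip gives the robot as it stands.
- The arm moves only by the tool step_arm, never from a script. Its argument "targets" is text: rows parted by semicolons, each of 4 numbers parted by spaces: the shift along the tool's x, y, z in mm, then the turn about the tool's z in degrees. A call has 1 to 12 rows; each row is the pose to reach, as a shift and turn from the pose commanded when the call began, along the tool's axes at that moment; what a row does not reach only later rows make up. A row lasts 1/10 s, in which the tool goes at most 50 mm and 8.59 degrees, less where a joint would pass 70% of its speed; a pose out of reach is approached as far as the arm can. A call with a gripper value outside its range is refused whole. "gripper" is the closure, from 0 (fully open) to 1 (shut), set as the call begins (left out, the last holds). The fingers move at their own pace and stop on an object; "squeeze" is the grip in N (left out, the last holds). Time passes only in rows, so rows that repeat a pose let the fingers close. It gives the time, the measured TCP pose, the force, the opening and the grip force at its end, in the units of the state.
- manip.sense(): the state, without advancing time (a new reading comes with each control period).
- manip.snapshot(name): name is "side" or "top" or "wrist"; returns the picture (384x512x3 uint8, red, green, blue); there is no depth.
- manip.get_calibration(name): a dict with "fov_y" (degrees; the focal length in pixels is half the picture's height over the tangent of half this angle, whatever the lens; pixels are square), "cx", "cy" (the principal point, pixels), "extrinsics" (4x4, takes a point from camera to world coordinates); the wrist camera has in their place "tool_from_camera" (4x4, takes a point from camera to tool coordinates, whose origin is the TCP and whose axes are the flange's). Camera axes: x right, y down, z forward; pixel columns grow to the right and rows downward; lengths in m; the calibration is good to about 2 mm. A picture is of the moment at which its call begins: read the wrist's pose just before it. get_calibration takes no time and is no camera call.
- manip.sign_off(): hands the job in; it is judged then, once.
Trained networks look in the newest picture that a camera, given by its name, has taken for a name from the list of things; names that differ only in an ending like _2 or _b are one class to them, and where a whole thing is asked for, a point or a joint stands for the part that bears it (a point fixed in the world has none). Each returns a list of dicts, best first, with "p" (0 to 1); they miss things now and then, are a little off and sometimes report something else, mostly with a low value. They report only what shows in the picture. A call takes as long as a camera call.
- manip.recognise(camera, query): "position" ([column, row] in pixels, amid what is visible of it).
- manip.masks_of(camera, query): "pixels" (384x512 bool, what is visible of it) and "position" ([column, row] in pixels, amid what is visible of it).
- manip.mark_of(camera, query): "position" ([column, row] in pixels: a listed point, or the origin of a listed thing).
The state is a dict: "t": time; "q": joint angles; "qd": joint speeds; "tau": joint torques, N m; "tcp_pos": TCP position; "tool_rot": TCP orientation; "force": force on the tool from outside, world axes, zero at the start; "ft_torque": the same for the moment, N m; "finger_gap": opening from 0.0 (shut) to 1.0 (fully open); "gripper_force": force on a finger pad.
Only numpy, scipy, OpenCV 4.12 (cv2) and the standard library are available. Lean on these libraries where they do the work, as an engineer would, in place of code of your own. Each camera call takes 0.05 s, during which the arm holds its last target. There are 200 camera calls.

## Task

Get the vacuum filter unit ready for a slow draw: lift the loose lid off its funnel by the knob and set it down flat, knob up, in the small steel tray (do not drop it), so that the funnel is open to the air before suction is let on. Then take the crank handle of the red valve wheel, turn it clockwise until the valve is shut against its stop, and back it off exactly two full turns. Finish while still gripping the handle at that setting, and leave the other things on the bench where they are.

Things in the scene. Friction and masses are not known exactly. Their poses are not given: they have to be found in the camera images.
- valve (a joint): Angle of the red valve wheel in rad about its upright axis: 0 = shut, hard on its stop; it grows as the wheel turns counter-clockwise seen from above (opening), 6.283 a turn, 20 at most. Clockwise seen from above closes it. It starts somewhat open, by 0.15 to 0.8 of a turn. The packing is stiff (about 0.11 N m, some 3 N at the handle), so the wheel stays where it is left.
- valve_axis (a point): Point on the upright axis of the valve wheel at half the height of the crank handle (109 mm above the bench). The wheel is red, 91 mm across over its rim, its upper side 86 mm above the bench; the handle runs round this point on a circle of 40 mm radius.
- handle (a point): Middle of the black crank handle: an upright grip, 17 mm in diameter and 45 mm tall (from 86.5 to 131.5 mm above the bench) standing on the wheel's rim, 40 mm from the wheel's axis. It revolves freely on its pin, so a gripper that keeps its own direction can carry it round in a circle.
- filter_unit: The fixed vacuum filter unit; origin on the bench under the middle of its aluminium bar (230 mm along the unit's x, 44 mm wide, top 44 mm up; cross feet 84 mm wide; gauge on the front end, reaching to x = -142 mm). Valve axis at x = -70 mm, funnel axis at x = +70 mm of the unit. Behind it, at x = +200 mm, y = +12 mm, a catch bottle of 66 mm diameter, with a steel pipe that rises at x = +148 mm to 145 mm above the bench.
- funnel_rim (a point): Centre of the mouth of the steel funnel, at its rim, 118 mm above the bench; 78 mm outer diameter, wall 3 mm. Right of the unit a big cloth-covered machine (0.42 m tall) takes up the bench from about y = 0 (0.1 m tall there, rising to the right) to y = -0.6 and x = 0.5 to 0.95 in the room: come to the unit round its front or from above.
- lid_knob (a point): Middle of the black knob of the loose steel lid (160 g). The knob is 20 mm in diameter where it is gripped (from 10 mm below to 10 mm above this point), its top is 14 mm above this point; a thinner neck leads down to the lid's plate, whose upper side is 19 mm below this point. The plate is 83 mm across; under it a step 66 mm across and 6 mm deep drops loosely into the funnel and is the lid's foot, 30 mm below this point. At the start the lid lies on the funnel.
- lid_tray: Fixed steel tray for the lid, 120 mm along its x and 112 mm along its y, 9 mm tall, wall 2 mm, open at the top; origin under its centre on the bench, floor 2 mm up. It stands left of the unit, nearer or farther.
- glucose_meter: Blue hand-held meter 90 x 51 x 18 mm lying on the bench, left of the unit where the tray is not; origin under its centre. Leave it alone.
- tape_roll: Cream roll of tape, 62 mm diameter, 19 mm tall, lying right of the unit near the bench's front edge; origin under its centre. Leave it alone.
- marker_pen: Marker pen with a blue cap, 139 mm long along its y, 12 mm thick, lying near the front edge, right of the tape; origin under its centre. Leave it alone.

How it is judged:
On the way, in this order (a step that is already met when the one before it is completed fails the run):
1. the lid stands flat in the tray, knob up, let go, while the valve has not yet been shut (horizontal distance between lid_knob and lid_tray below 0.035 m and z of lid_knob in the frame of lid_tray below 0.036 m and angle between lid_knob's own z axis and vertical below 0.1 rad and contact force between the fingers and funnel_lid below 0.1 N), for 0.2 s.
2. the valve is shut against its stop (value of joint valve below 0.06 rad), for 0.1 s.
At the end, for the whole second after the job is handed in: Valve 12.57 rad (two turns) from its stop, within 0.25 rad; fingers press on the crank handle with over 2 N, grasp point within 20 mm of it sideways and 40 mm in all; lid flat in the tray, knob up: tilt under 0.1 rad, within 35 mm of the tray's centre, its foot within 6 mm of the bench (value of joint valve between 12.316 and 12.816 rad and contact force between the fingers and crank_handle above 2 N and distance between the grasp point and handle below 0.04 m and horizontal distance between the grasp point and handle below 0.02 m and horizontal distance between lid_knob and lid_tray below 0.035 m and z of lid_knob in the frame of lid_tray below 0.036 m and angle between lid_knob's own z axis and vertical below 0.1 rad); the arm keeps its last pose, push and grip.
It fails at once if the lid is dropped (linear speed of funnel_lid above 0.6 m/s and contact force between the fingers and funnel_lid below 0.05 N).
It fails at once if the meter, tape or marker is moved by more than 20 mm (distance of any of glucose_meter, tape_roll, marker_pen from where it was at the start of the episode above 0.02 m).
It also fails if it takes over 69 s, if anything falls off the work surface, if the arm or the gripper's body presses on something with over 40 N, if the wrist force passes 120 N, or if a joint passes its speed limit or range.

## Working session

There is one attempt and no reset: what is moved stays moved. The work goes in short steps, Python scripts to look and compute and a tool call to move; the robot and the scene stay as the last step left them, time stands still between calls to the robot, and variables do not carry over. Pictures are saved under pics/ and viewed, at most 10 in all, crops included, and the job is handed in when it is done.

Besides the shell and the picture viewer there is one more tool, called after ">>>" in YAML: its name, and indented under it one key for each argument. step_arm: Moves the arm, as the interface text tells. Its arguments: {"type":"object","properties":{"targets":{"type":"string"},"gripper":{"type":"number"},"squeeze":{"type":"number"}},"required":["targets"]}

```bash
mkdir -p pics; cat > h.py <<'E'
import numpy as np, cv2
from scipy.spatial.transform import Rotation as R
from station import manip
def ray(cam,px,pose=None):
    c=manip.get_calibration(cam); f=192/np.tan(np.radians(c['fov_y'])/2)
    if 'extrinsics' in c: T=np.array(c['extrinsics'])
    else:
        W=np.eye(4); W[:3,:3]=R.from_quat(pose['tool_rot']).as_matrix(); W[:3,3]=pose['tcp_pos']
        T=W@np.array(c['tool_from_camera'])
    d=T[:3,:3]@np.array([(px[0]-c['cx'])/f,(px[1]-c['cy'])/f,1]); return T[:3,3],d
def atz(cam,px,z,pose=None):
    o,d=ray(cam,px,pose); return o+d*(z-o[2])/d[2]
def tri(a,b):
    A=[];B=[]
    M=0;v=0
    for o,d in (a,b):
        d=d/np.linalg.norm(d);P=np.eye(3)-np.outer(d,d);M=M+P;v=v+P@o
    return np.linalg.solve(M,v)
Z={'lid_knob':.142,'funnel_rim':.118,'handle':.109,'valve_axis':.109,'filter_unit':0,'lid_tray':0,'glucose_meter':0,'tape_roll':0,'marker_pen':0}
def save(cam,n): 
    im=manip.snapshot(cam); cv2.imwrite(f'pics/{n}.png',im[:,:,::-1]); return im
E
cat > a.py <<'E'
from h import *
np.set_printoptions(precision=3,suppress=True)
s=manip.sense(); print(s['t'],s['tcp_pos'],s['tool_rot'])
for cam in('top','side'):
    save(cam,cam+'0')
    for n,z in Z.items():
        r=manip.mark_of(cam,n)[:2]
        for k in r: print(cam,n,round(k['p'],2),np.array(k['position']),atz(cam,k['position'],z))
E
python3 a.py; python3 -c "
import cv2,numpy as np
cv2.imwrite('pics/both.png',cv2.resize(np.hstack([cv2.imread('pics/top0.png'),cv2.imread('pics/side0.png')]),(800,300)))"
```

```text
0.0 [ 0.151 -0.606  0.23 ] [ 0.993  0.122  0.    -0.001]
top lid_knob 0.88 [212.1 150.3] [0.666 0.141 0.142]
top handle 0.59 [243.7 224.3] [0.512 0.077 0.109]
top valve_axis 0.7 [227.1 218.7] [0.525 0.112 0.109]
top valve_axis 0.57 [143.6 244.3] [0.473 0.287 0.109]
top lid_tray 0.76 [145.3 178.8] [0.641 0.312 0.   ]
top glucose_meter 0.83 [146.6 242.9] [0.488 0.304 0.   ]
top tape_roll 0.66 [296.2 250.1] [ 0.466 -0.043  0.   ]
top marker_pen 0.55 [350.4 261.4] [ 0.439 -0.167  0.   ]
side lid_knob 0.71 [291.1 173.9] [0.663 0.14  0.142]
side funnel_rim 0.81 [293.2 183.6] [0.668 0.127 0.118]
side funnel_rim 0.59 [223.4 264.2] [ 0.474 -0.179  0.118]
side handle 0.59 [234.5 200.1] [0.504 0.07  0.109]
side handle 0.38 [245.4 192.8] [0.534 0.103 0.109]
side valve_axis 0.63 [244.2 192.1] [0.531 0.107 0.109]
side filter_unit 0.86 [265.8 218.8] [0.594 0.127 0.   ]
side filter_unit 0.38 [211.9 297.8] [ 0.443 -0.163  0.   ]
side lid_tray 0.8 [274.8 186.5] [0.641 0.301 0.   ]
side glucose_meter 0.7 [230.6 184.8] [0.495 0.321 0.   ]
side glucose_meter 0.64 [290.5 174.9] [0.704 0.372 0.   ]
side tape_roll 0.75 [223.6 261.7] [ 0.47  -0.046  0.   ]
side marker_pen 0.71 [212.  297.8] [ 0.443 -0.163  0.   ]
```

View pics/top0.png

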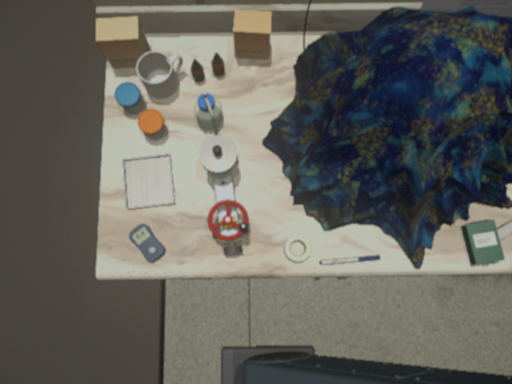

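View pics/side0.png

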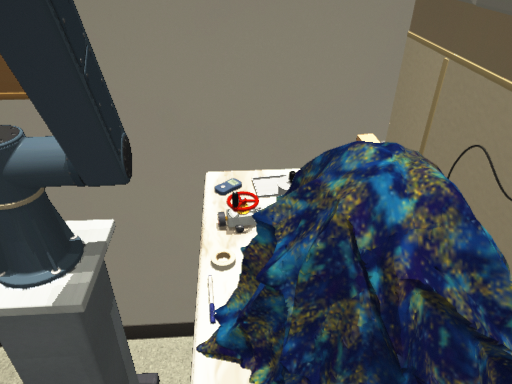

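The pictures show the unit running away from the robot. In the top view the wheel is at about (228,220), the handle (244,228), the lid knob (217,152), the tray (149,182) and the meter (147,243). The cloth lies to the right. I'll swing round in front of it.

>>> step_arm:
  targets: "145 -176 -170 0;145 -176 -170 0;145 -176 -170 0;145 -176 -170 0;145 -176 -170 0;145 -176 -170 0;145 -176 -170 0;407 -523 -170 0;407 -523 -170 0;407 -523 -170 0;407 -523 -170 0;407 -523 -170 0"
  gripper: 0
  squeeze: 50

```text
t: 2.2
tcp_pos: [0.3476, -0.1694, 0.4006]
tool_rot: [0.993, 0.121, -0.0, -0.0]
force: [1.5, -1.5, 0.0]
finger_gap: 0.997
gripper_force: 0.0
```

>>> step_arm:
  targets: "108 -143 0 0;108 -143 0 0;108 -143 0 0;108 -143 0 0;304 -269 40 0;304 -269 40 0;304 -269 40 0;304 -269 40 0;304 -269 40 0;304 -269 40 0;304 -269 40 0"

```text
t: 3.3
tcp_pos: [0.5772, 0.164, 0.3593]
tool_rot: [0.992, 0.122, -0.002, 0.0]
force: [-0.4, -0.9, 0.1]
finger_gap: 1.0
gripper_force: 0.0
```

```bash
cat > w.py <<'E'
from h import *
import sys
np.set_printoptions(precision=3,suppress=True)
s=manip.sense(); print(s['t'],s['tcp_pos'],s['tool_rot'],s['q'])
save('wrist',sys.argv[1])
for n in sys.argv[2:] or Z:
    for k in manip.mark_of('wrist',n)[:2]: print(n,round(k['p'],2),np.array(k['position']),atz('wrist',k['position'],Z[n],s))
E
python3 w.py w1
```

```text
3.3 [0.577 0.164 0.359] [ 0.992  0.122 -0.002  0.   ] [ 0.091  0.379  1.324 -0.001  1.442  1.417]
lid_knob 0.67 [301.9 112.3] [0.659 0.126 0.142]
handle 0.58 [300.5 215.5] [0.507 0.077 0.109]
valve_axis 0.57 [281.7 203.1] [0.52  0.112 0.109]
filter_unit 0.66 [284.4 143.7] [0.599 0.119 0.   ]
lid_tray 0.94 [191.7 103.6] [0.628 0.3   0.   ]
glucose_meter 0.87 [182.3 177.2] [0.488 0.295 0.   ]
tape_roll 0.74 [345.4 224.3] [ 0.47  -0.049  0.   ]
marker_pen 0.86 [396.3 249.5] [ 0.441 -0.175  0.   ]
```

View pics/w1.png

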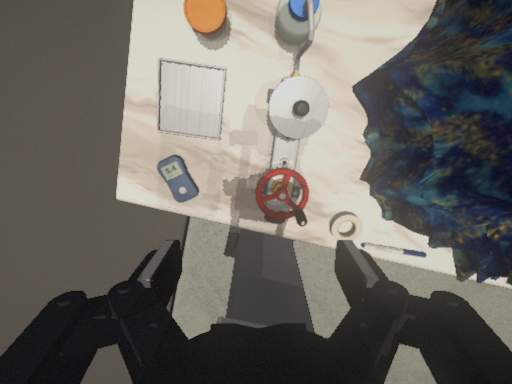

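The wrist view shows the knob at (301,108), the wheel centre at (282,194), the handle top near (303,222) and the tray centre at (192,99). The wheel and knob positions match the top view. Next I move above the knob.

>>> step_arm:
  targets: "36 27 40 0;72 55 80 0;72 55 105 0;72 55 105 0;72 55 105 0"

```text
t: 4.3
tcp_pos: [0.6597, 0.1283, 0.2556]
tool_rot: [0.993, 0.122, -0.001, -0.0]
force: [-0.3, 0.2, 1.2]
finger_gap: 0.996
gripper_force: 0.0
```

```bash
python3 w.py w2 lid_knob lid_tray; python3 - <<'E'
from h import *
s=manip.sense()
for n,z in(('lid_knob',.123),('lid_tray',.005)):
    for m in manip.masks_of('wrist',n)[:1]:
        k=m['pixels'].astype('uint8');c=max(cv2.findContours(k,0,2)[0],key=cv2.contourArea)
        if n=='lid_tray': r=cv2.minAreaRect(c)
        else: r=cv2.fitEllipse(c)
        print(n,m['p'],r,atz('wrist',r[0],z,s))
E
```

```text
4.3 [0.66  0.128 0.256] [ 0.993  0.122 -0.001 -0.   ] [0.026 0.571 1.276 0.    1.297 1.352]
lid_knob 0.85 [258.4 188.1] [0.659 0.128 0.142]
lid_tray 0.68 [144.1 151.8] [0.63  0.299 0.   ]
lid_knob 0.74 ((258.16497802734375, 176.5330352783203), (71.84131622314453, 75.34571838378906), 98.58856964111328) [0.66682484 0.13098382 0.123     ]
lid_tray 0.89 ((137.5072784423828, 148.59336853027344), (83.16590118408203, 88.06758117675781), 2.6630008220672607) [0.63558887 0.30909586 0.005     ]
```

View pics/w2.png

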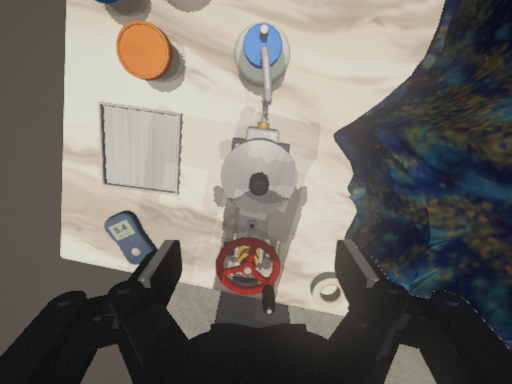

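The knob is at about (259,184), the plate centre at (259,175), the tray centre at (139,148), and the fingers straddle the knob. The knob should be at about (0.664, 0.130). I go down and grip it.

>>> step_arm:
  targets: "5 -1 40 0;5 -1 80 0;5 -1 110 0;5 -1 122 0;5 -1 129 0;5 -1 129 0;5 -1 129 0"

```text
t: 5.25
tcp_pos: [0.6662, 0.1307, 0.1294]
tool_rot: [0.993, 0.122, 0.002, 0.0]
force: [-0.6, 0.4, -0.5]
finger_gap: 0.996
gripper_force: 0.0
```

>>> step_arm:
  targets: "0 0 0 0;0 0 0 0;0 0 0 0;0 0 0 0;0 0 0 0;0 0 0 0;0 0 0 0;0 0 0 0"
  gripper: 1

```text
t: 6.05
tcp_pos: [0.6653, 0.1302, 0.1278]
tool_rot: [0.993, 0.122, 0.0, 0.0]
force: [-0.1, -1.4, 3.5]
finger_gap: 0.209
gripper_force: 49.0
```

>>> step_arm:
  targets: "0 0 -10 0;0 0 -25 0;0 0 -50 0;0 0 -80 0;0 0 -80 0;0 0 -80 0"

```text
t: 6.65
tcp_pos: [0.6649, 0.1309, 0.2085]
tool_rot: [0.993, 0.122, 0.001, -0.0]
force: [-0.8, 0.9, -2.6]
finger_gap: 0.208
gripper_force: 49.0
```

```bash
python3 w.py w3 lid_tray lid_knob; python3 - <<'E'
from h import *
s=manip.sense();print(s['finger_gap'],s['force'],s['tcp_pos'])
for n,z in(('lid_tray',.005),):
    for m in manip.masks_of('wrist',n)[:1]:
        k=m['pixels'].astype('uint8');c=max(cv2.findContours(k,0,2)[0],key=cv2.contourArea)
        r=cv2.minAreaRect(c)
        print(n,m['p'],r,atz('wrist',r[0],z,s),[atz('wrist',p,.009,s)[:2].round(3) for p in cv2.boxPoints(r)])
E
```

```text
6.65 [0.665 0.131 0.208] [ 0.993  0.122  0.001 -0.   ] [0.03  0.623 1.314 0.    1.204 1.355]
lid_tray 0.77 [131.6 164.2] [0.628 0.298 0.   ]
lid_knob 0.79 [257.8 260.4] [0.612 0.119 0.142]
0.21218706248332792 [-0.58434593 -0.11172256 -1.67439695] [0.66353826 0.13065739 0.2057085 ]
lid_tray 0.89 ((123.27032470703125, 158.47193908691406), (94.27645874023438, 98.15821075439453), 2.2025980949401855) [0.63279893 0.30580086 0.005     ] [array([0.552, 0.363]), array([0.684, 0.363]), array([0.708, 0.251]), array([0.578, 0.237])]
```

View pics/w3.png

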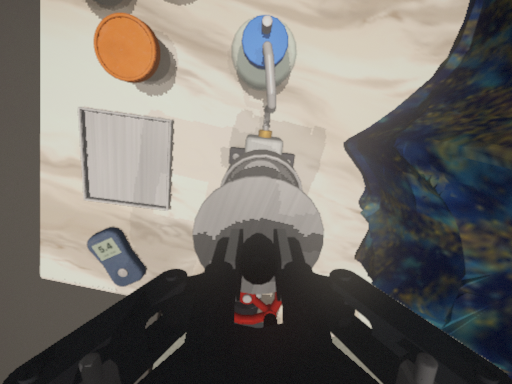

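The lid is held level, and the tray corners at (82,108), (174,120), (171,209) and (84,200) put its centre at (128,159), about (0.631, 0.300). I carry the lid over and lower most of the way.

>>> step_arm:
  targets: "2 -30 0 0;4 -70 0 0;6 -110 0 0;8 -150 0 0;9 -172 10 0;9 -172 40 0;9 -172 80 0;9 -172 115 0;9 -172 140 0;9 -172 150 0;9 -172 150 0;9 -172 150 0"

```text
t: 8.05
tcp_pos: [0.6327, 0.2998, 0.058]
tool_rot: [0.993, 0.122, 0.001, -0.0]
force: [-0.5, 0.4, -1.9]
finger_gap: 0.21
gripper_force: 49.1
```

```bash
python3 w.py w4 lid_tray
```

```text
8.05 [0.633 0.3   0.058] [ 0.993  0.122  0.001 -0.   ] [0.283 0.829 1.347 0.    0.964 1.609]
```

View pics/w4.png

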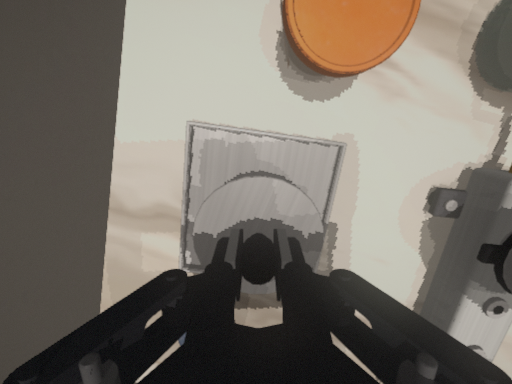

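The lid's edge shows at (193–325, 175) inside the tray outline, whose far corners are (188,122) and (345,145). I'll check the centring from those corners.

```bash
python3 - <<'E'
from h import *
s=manip.sense()
a,b,c=[atz('wrist',p,.009,s) for p in((188,122),(345,145),(182,268))]
u=(b-a)/np.linalg.norm(b-a); v=np.array([u[1],-u[0],0]); v*=np.sign(-v[0])
print(a,b,c,np.linalg.norm(b-a),'centre',(a+b)/2+v*.060,s['tcp_pos'])
E
```

```text
[0.6870215  0.36530333 0.009     ] [0.69872319 0.25198534 0.009     ] [0.56783944 0.35038197 0.009     ] 0.11392057098785843 centre [0.63318971 0.30248125 0.009     ] [0.6333516  0.30004108 0.05927374]
```

>>> step_arm:
  targets: "0 -2 10 0;0 -2 20 0;0 -2 28 0;0 -2 33 0;0 -2 36 0;0 -2 38 0;0 -2 39 0;0 -2 40 0;0 -2 40 0;0 -2 40 0"

```text
t: 9.15
tcp_pos: [0.6316, 0.3016, 0.0178]
tool_rot: [0.993, 0.122, 0.0, -0.0]
force: [-1.2, 0.1, 1.0]
finger_gap: 0.212
gripper_force: 49.3
```

>>> step_arm:
  targets: "0 0 0 0;0 0 0 0;0 0 0 0;0 0 0 0;0 0 0 0;0 0 0 0;0 0 0 0;0 0 0 0"
  gripper: 0

```text
t: 9.95
tcp_pos: [0.6314, 0.3016, 0.0173]
tool_rot: [0.993, 0.122, 0.0, -0.0]
force: [-0.5, -0.2, 0.7]
finger_gap: 1.0
gripper_force: 0.0
```

>>> step_arm:
  targets: "0 0 -20 0;0 0 -60 0;0 0 -110 0;0 0 -160 0;0 0 -200 0;0 0 -240 0;0 0 -240 0;0 0 -240 0"

```text
t: 10.75
tcp_pos: [0.6318, 0.3017, 0.2589]
tool_rot: [0.993, 0.122, 0.001, -0.0]
force: [0.0, 1.1, -0.3]
finger_gap: 1.001
gripper_force: 0.0
```

```bash
python3 w.py w5 lid_knob lid_tray handle valve_axis; python3 - <<'E'
from h import *
s=manip.sense()
for k in manip.mark_of('wrist','lid_knob')[:2]: print(k, atz('wrist',k['position'],.032,s))
E
```

```text
10.75 [0.632 0.302 0.259] [ 0.993  0.122  0.001 -0.   ] [0.286 0.607 1.196 0.    1.335 1.612]
lid_knob 0.73 [257.2 168.3] [0.65  0.308 0.142]
{'position': [257.2, 168.3], 'p': 0.73} [0.62459604 0.30151682 0.032     ]
```

View pics/w5.png

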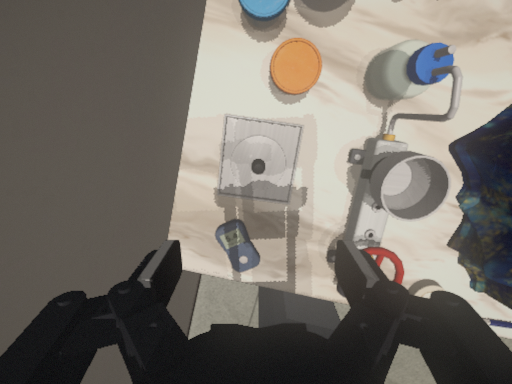

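The lid sits flat and centred in the tray, with its knob at (258,166), and the funnel at (408,185) is open. I move to a view of the valve.

>>> step_arm:
  targets: "-36 26 -5 0;-72 51 -10 0;-108 77 -20 0;-144 103 -20 0;-180 128 -20 0;-216 154 -20 0;-216 154 -20 0;-216 154 -20 0"

```text
t: 11.85
tcp_pos: [0.459, 0.0993, 0.2772]
tool_rot: [0.993, 0.121, 0.0, -0.0]
force: [0.2, 0.1, -0.4]
finger_gap: 1.0
gripper_force: 0.0
```

```bash
python3 w.py w6 handle valve_axis; python3 - <<'E'
from h import *
s=manip.sense()
im=cv2.imread('pics/w6.png').astype(int);b,g,r=im[...,0],im[...,1],im[...,2]
k=((r>90)&(r>2.2*g)&(r>2.2*b)).astype('uint8')
k=cv2.morphologyEx(k,cv2.MORPH_CLOSE,np.ones((9,9)));c=max(cv2.findContours(k,0,2)[0],key=cv2.contourArea)
e=cv2.fitEllipse(cv2.convexHull(c)); print(e,atz('wrist',e[0],.083,s))
for m in manip.masks_of('wrist','handle')[:2]:
    print(m['p'],m['position'],m['pixels'].sum())
E
```

```text
11.85 [0.459 0.099 0.277] [ 0.993  0.121  0.    -0.   ] [-0.026  0.257  1.75   0.     1.134  1.302]
handle 0.67 [287.8 144.4] [0.502 0.075 0.109]
valve_axis 0.56 [261.3 118.3] [0.523 0.112 0.109]
((262.1886901855469, 114.10990905761719), (68.09395599365234, 68.8985366821289), 167.63882446289062) [0.5289832  0.11296084 0.083     ]
0.49 [285.4, 141.7] 230
0.46 [267.9, 91.5] 7388
```

View pics/w6.png

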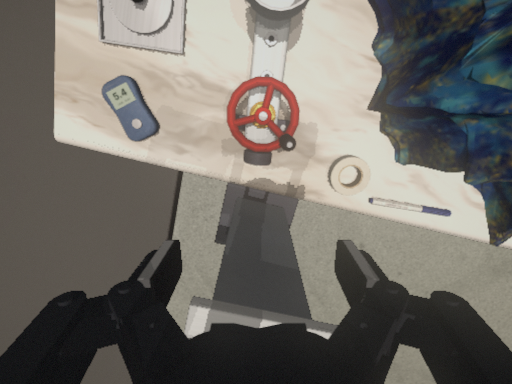

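The wheel centre is at (263,115) and the handle top at (288,143), with the tape and pen clear of the path. That puts the axis at about (0.527, 0.1125) and the handle at about (0.507, 0.078), 39.5 mm from it, which matches the given 40 mm. I go down onto the handle.

>>> step_arm:
  targets: "20 16 30 0;42 32 60 0;42 32 100 0;42 32 140 0;42 32 165 0;42 32 176 0;42 32 176 0;42 32 176 0"

```text
t: 12.85
tcp_pos: [0.5088, 0.0793, 0.1019]
tool_rot: [0.992, 0.122, 0.001, 0.0]
force: [-0.4, -0.1, 1.0]
finger_gap: 1.001
gripper_force: 0.0
```

>>> step_arm:
  targets: "0 0 0 0;0 0 0 0;0 0 0 0;0 0 0 0;0 0 0 0;0 0 0 0;0 0 0 0;0 0 0 0"
  gripper: 1
  squeeze: 40

```text
t: 13.65
tcp_pos: [0.5079, 0.0782, 0.102]
tool_rot: [0.992, 0.122, 0.0, 0.001]
force: [-1.2, -2.8, 5.8]
finger_gap: 0.183
gripper_force: 39.0
```

```bash
python3 w.py w7 handle
```

```text
13.65 [0.508 0.078 0.102] [0.992 0.122 0.    0.001] [-0.064  0.582  1.823 -0.002  0.736  1.262]
handle 0.82 [259.2 257.4] [0.502 0.077 0.109]
```

```bash
cat > c.py <<'E'
import sys,numpy as np
from h import *
# c.py cx cy step n [step n ...]: rows from the present pose around the axis (deg, + = ccw)
cx,cy=map(float,sys.argv[1:3]); s=manip.sense(); M=R.from_quat(s['tool_rot']).as_matrix()
p=np.array(s['tcp_pos'])[:2]-[cx,cy]; a0=np.arctan2(p[1],p[0]); print('t',s['t'],'phi',np.degrees(a0).round(1),'r',np.hypot(*p).round(4),'F',np.round(s['force'],1))
a=0
for st,n in zip(map(float,sys.argv[3::2]),map(int,sys.argv[4::2])):
    rows=[]
    for i in range(n):
        a+=np.radians(st); d=np.array([.04*np.cos(a0+a),.04*np.sin(a0+a)])-p
        v=M.T@np.array([*d,0])*1000; rows.append(f'{v[0]:.0f} {v[1]:.0f} 0 0')
    print(';'.join(rows))
E
python3 c.py .527 .1125 -5 10
```

```text
t 13.75 phi -119.1 r 0.0392 F [-1.2 -3.5  4.8]
-3 -2 0 0;-5 -5 0 0;-7 -7 0 0;-9 -11 0 0;-10 -14 0 0;-11 -17 0 0;-12 -20 0 0;-13 -24 0 0;-13 -27 0 0;-13 -31 0 0
```

>>> step_arm:
  targets: "-3 -2 0 0;-5 -5 0 0;-7 -7 0 0;-9 -11 0 0;-10 -14 0 0;-11 -17 0 0;-12 -20 0 0;-13 -24 0 0;-13 -27 0 0;-13 -31 0 0"

```text
t: 14.75
tcp_pos: [0.4906, 0.106, 0.1021]
tool_rot: [0.993, 0.122, 0.004, 0.001]
force: [6.7, -1.2, 3.2]
finger_gap: 0.183
gripper_force: 39.1
```

```bash
python3 w.py w8 handle; python3 c.py .527 .1125 -5 6
```

```text
14.75 [0.491 0.106 0.102] [0.993 0.122 0.004 0.001] [-0.01   0.569  1.858 -0.     0.707  1.316]
handle 0.77 [258.  253.6] [0.487 0.106 0.109]
t 14.85 phi -170.9 r 0.0369 F [ 5.9 -0.1  3.6]
-3 -4 0 0;-2 -7 0 0;-1 -10 0 0;1 -14 0 0;2 -17 0 0;4 -20 0 0
```

```bash
python3 c.py .5295 .1125 -5 6
```

```text
t 14.85 phi -171.5 r 0.0394 F [ 5.9 -0.1  3.6]
-0 -4 0 0;1 -7 0 0;2 -10 0 0;3 -13 0 0;5 -17 0 0;7 -19 0 0
```

>>> step_arm:
  targets: "0 -4 0 0;1 -7 0 0;2 -10 0 0;3 -13 0 0;5 -17 0 0;7 -19 0 0"

```text
t: 15.45
tcp_pos: [0.4929, 0.1256, 0.102]
tool_rot: [0.992, 0.123, 0.003, 0.001]
force: [6.1, -4.9, 5.0]
finger_gap: 0.178
gripper_force: 39.4
```

```bash
python3 c.py .5295 .1125 -5 6
```

```text
t 15.45 phi 160.2 r 0.0389 F [ 6.1 -4.9  5. ]
1 -3 0 0;3 -6 0 0;6 -8 0 0;9 -11 0 0;12 -13 0 0;15 -14 0 0
```

>>> step_arm:
  targets: "1 -3 0 0;3 -6 0 0;6 -8 0 0;9 -11 0 0;12 -13 0 0;15 -14 0 0"

```text
t: 16.05
tcp_pos: [0.5037, 0.1415, 0.102]
tool_rot: [0.992, 0.123, 0.003, 0.002]
force: [5.0, -10.6, 6.4]
finger_gap: 0.182
gripper_force: 39.5
```

```bash
python3 c.py .5295 .1125 -5 6
```

```text
t 16.05 phi 131.6 r 0.0388 F [  5.  -10.6   6.4]
3 -3 0 0;6 -4 0 0;9 -5 0 0;13 -5 0 0;16 -6 0 0;20 -6 0 0
```

```bash
sed -i 's/\.04\*/.0395*/g' c.py; python3 c.py .5295 .1115 -5 6
```

```text
t 16.05 phi 130.7 r 0.0395 F [  5.  -10.6   6.4]
3 -1 0 0;6 -3 0 0;10 -3 0 0;13 -4 0 0;17 -4 0 0;20 -4 0 0
```

>>> step_arm:
  targets: "3 -1 0 0;6 -3 0 0;10 -3 0 0;13 -4 0 0;17 -4 0 0;20 -4 0 0"

```text
t: 16.65
tcp_pos: [0.5189, 0.1499, 0.1019]
tool_rot: [0.992, 0.123, -0.001, 0.002]
force: [0.1, -10.5, 10.3]
finger_gap: 0.179
gripper_force: 40.0
```

```bash
python3 c.py .5295 .1115 -5 6
```

```text
t 16.65 phi 105.5 r 0.0398 F [  0.1 -10.5  10.3]
3 0 0 0;7 1 0 0;10 1 0 0;14 2 0 0;17 4 0 0;20 5 0 0
```

>>> step_arm:
  targets: "3 0 0 0;7 1 0 0;10 1 0 0;14 2 0 0;17 4 0 0;20 5 0 0"

```text
t: 17.25
tcp_pos: [0.5369, 0.1509, 0.1018]
tool_rot: [0.992, 0.123, -0.003, 0.001]
force: [-4.0, -5.9, 13.2]
finger_gap: 0.178
gripper_force: 40.3
```

```bash
python3 c.py .5295 .1115 -5 6
```

```text
t 17.25 phi 79.4 r 0.0401 F [-4.  -5.9 13.2]
3 2 0 0;6 4 0 0;8 6 0 0;11 8 0 0;13 11 0 0;15 14 0 0
```

>>> step_arm:
  targets: "3 2 -1 0;6 4 -1 0;8 6 -1 0;11 8 -1 0;13 11 -1 0;15 14 -1 0"

```text
t: 17.85
tcp_pos: [0.5546, 0.1431, 0.102]
tool_rot: [0.993, 0.122, -0.003, -0.001]
force: [-2.4, 2.3, 7.3]
finger_gap: 0.18
gripper_force: 39.8
```

```bash
python3 c.py .5295 .1115 -5 6
```

```text
t 17.85 phi 51.5 r 0.0404 F [-2.4  2.3  7.3]
1 3 0 0;3 6 0 0;4 9 0 0;6 13 0 0;7 16 0 0;7 19 0 0
```

>>> step_arm:
  targets: "1 3 0 0;3 6 0 0;4 9 0 0;6 13 0 0;7 16 0 0;7 19 0 0"

```text
t: 18.45
tcp_pos: [0.5603, 0.1369, 0.1019]
tool_rot: [0.993, 0.118, -0.007, -0.011]
force: [-12.1, 39.4, 13.4]
finger_gap: 0.18
gripper_force: 41.6
```

```bash
python3 c.py .5295 .1115 -5 6
```

```text
t 18.45 phi 39.5 r 0.0399 F [-12.1  39.4  13.4]
1 3 0 0;2 7 0 0;3 10 0 0;3 13 0 0;4 17 0 0;4 20 0 0
```

That is the stop: about 39 N against the usual 3 N. I hold briefly, then ease off the strain.

>>> step_arm:
  targets: "0 0 0 0;0 0 0 0;-1 -4 0 0;-2 -7 0 0;-2 -9 0 0;-2 -9 0 0"

```text
t: 19.05
tcp_pos: [0.5601, 0.1379, 0.102]
tool_rot: [0.993, 0.122, -0.004, -0.003]
force: [-5.5, 10.1, 9.3]
finger_gap: 0.177
gripper_force: 40.6
```

```bash
python3 c.py .5295 .1115 10 12
```

```text
t 19.05 phi 40.7 r 0.0404 F [-5.5 10.1  9.3]
-4 -5 0 0;-9 -11 0 0;-14 -15 0 0;-20 -18 0 0;-27 -20 0 0;-34 -21 0 0;-41 -21 0 0;-47 -20 0 0;-54 -17 0 0;-60 -13 0 0;-65 -9 0 0;-69 -3 0 0
```

>>> step_arm:
  targets: "-4 -5 0 0;-9 -11 0 0;-14 -15 0 0;-20 -18 0 0;-27 -20 0 0;-34 -21 0 0;-41 -21 0 0;-47 -20 0 0;-54 -17 0 0;-60 -13 0 0;-65 -9 0 0;-69 -3 0 0"

```text
t: 20.25
tcp_pos: [0.4919, 0.1216, 0.102]
tool_rot: [0.993, 0.122, -0.005, -0.002]
force: [-5.1, 4.8, 8.8]
finger_gap: 0.18
gripper_force: 40.9
```

```bash
python3 c.py .5295 .1115 10 12
```

```text
t 20.25 phi 164.9 r 0.0389 F [-5.1  4.8  8.8]
-3 6 0 0;-5 13 0 0;-5 20 0 0;-5 26 0 0;-3 33 0 0;0 39 0 0;4 45 0 0;9 50 0 0;15 53 0 0;21 56 0 0;28 58 0 0;35 58 0 0
```

>>> step_arm:
  targets: "-3 6 0 0;-5 13 0 0;-5 20 0 0;-5 26 0 0;-3 33 0 0;0 39 0 0;4 45 0 0;9 50 0 0;15 53 0 0;21 56 0 0;28 58 0 0;35 58 0 0"

```text
t: 21.45
tcp_pos: [0.5419, 0.0728, 0.1019]
tool_rot: [0.993, 0.122, -0.004, -0.001]
force: [-4.1, 1.3, 7.3]
finger_gap: 0.18
gripper_force: 40.7
```

```bash
python3 c.py .5295 .1115 10 12
```

```text
t 21.45 phi -72.3 r 0.0406 F [-4.1  1.3  7.3]
7 -2 0 0;13 -4 0 0;19 -8 0 0;25 -12 0 0;29 -17 0 0;33 -23 0 0;35 -29 0 0;37 -36 0 0;37 -43 0 0;36 -50 0 0;34 -56 0 0;30 -62 0 0
```

>>> step_arm:
  targets: "7 -2 0 0;13 -4 0 0;19 -8 0 0;25 -12 0 0;29 -17 0 0;33 -23 0 0;35 -29 0 0;37 -36 0 0;37 -43 0 0;36 -50 0 0;34 -56 0 0;30 -62 0 0"

```text
t: 22.65
tcp_pos: [0.5591, 0.1392, 0.1021]
tool_rot: [0.993, 0.122, -0.0, 0.0]
force: [0.7, -2.9, 2.4]
finger_gap: 0.177
gripper_force: 40.3
```

```bash
python3 c.py .5295 .1115 10 12
```

```text
t 22.65 phi 43.1 r 0.0405 F [ 0.7 -2.9  2.4]
-5 -5 0 0;-10 -10 0 0;-15 -14 0 0;-21 -17 0 0;-28 -19 0 0;-35 -20 0 0;-42 -19 0 0;-48 -18 0 0;-55 -15 0 0;-60 -11 0 0;-65 -6 0 0;-69 -1 0 0
```

One turn is done (phi 43°). Now the second.

>>> step_arm:
  targets: "-5 -5 0 0;-10 -10 0 0;-15 -14 0 0;-21 -17 0 0;-28 -19 0 0;-35 -20 0 0;-42 -19 0 0;-48 -18 0 0;-55 -15 0 0;-60 -11 0 0;-65 -6 0 0;-69 -1 0 0"

```text
t: 23.85
tcp_pos: [0.4922, 0.1235, 0.1022]
tool_rot: [0.993, 0.122, 0.0, -0.0]
force: [4.7, 1.7, -5.7]
finger_gap: 0.181
gripper_force: 39.5
```

```bash
python3 c.py .5295 .1115 10 12
```

```text
t 23.85 phi 162.2 r 0.0392 F [ 4.7  1.7 -5.7]
-3 6 0 0;-5 13 0 0;-6 19 0 0;-6 26 0 0;-4 33 0 0;-2 39 0 0;2 45 0 0;7 50 0 0;12 54 0 0;19 57 0 0;25 59 0 0;32 60 0 0
```

>>> step_arm:
  targets: "-3 6 0 0;-5 13 0 0;-6 19 0 0;-6 26 0 0;-4 33 0 0;-2 39 0 0;2 45 0 0;7 50 0 0;12 54 0 0;19 57 0 0;25 59 0 0;32 60 0 0"

```text
t: 25.05
tcp_pos: [0.5374, 0.0719, 0.1021]
tool_rot: [0.992, 0.122, -0.001, 0.001]
force: [-2.7, -3.1, 0.4]
finger_gap: 0.18
gripper_force: 40.2
```

```bash
python3 c.py .5295 .1115 10 12
```

```text
t 25.05 phi -78.8 r 0.0404 F [-2.7 -3.1  0.4]
7 -1 0 0;14 -3 0 0;20 -5 0 0;26 -9 0 0;31 -13 0 0;35 -19 0 0;38 -25 0 0;41 -32 0 0;41 -38 0 0;41 -45 0 0;40 -52 0 0;37 -58 0 0
```

>>> step_arm:
  targets: "7 -1 0 0;14 -3 0 0;20 -5 0 0;26 -9 0 0;31 -13 0 0;35 -19 0 0;38 -25 0 0;41 -32 0 0;41 -38 0 0;41 -45 0 0;40 -52 0 0;37 -58 0 0"

```text
t: 26.25
tcp_pos: [0.5592, 0.1391, 0.1022]
tool_rot: [0.993, 0.122, -0.0, -0.0]
force: [1.9, -2.7, -4.2]
finger_gap: 0.182
gripper_force: 39.7
```

>>> step_arm:
  targets: "0 0 0 0;0 0 0 0;0 0 0 0"

```text
t: 26.55
tcp_pos: [0.5588, 0.1393, 0.1022]
tool_rot: [0.993, 0.122, -0.001, -0.001]
force: [-0.2, 2.5, -2.7]
finger_gap: 0.18
gripper_force: 39.8
```

```bash
python3 c.py .5295 .1115 1 3; python3 w.py w9 handle lid_tray; python3 - <<'E'
from h import *
save('top','top9')
for n,z in(('lid_knob',.032),('handle',.109),('glucose_meter',0),('tape_roll',0),('marker_pen',0)):
    for k in manip.mark_of('top',n)[:1]: print(n,k['p'],atz('top',k['position'],z))
cv2.imwrite('pics/fin.png',np.hstack([cv2.imread('pics/w9.png'),cv2.resize(cv2.imread('pics/top9.png')[120:270,100:300],(512,384))])[:, ::1])
i=cv2.imread('pics/fin.png');cv2.imwrite('pics/fin.png',cv2.resize(i,(800,300)))
E
```

```text
t 26.55 phi 43.5 r 0.0404 F [-0.2  2.5 -2.7]
-1 -0 0 0;-1 -1 0 0;-2 -1 0 0
26.55 [0.559 0.139 0.102] [ 0.993  0.122 -0.001 -0.001] [0.05  0.64  1.665 0.002 0.839 1.375]
handle 0.8 [256.8 257.7] [0.552 0.139 0.109]
lid_knob 0.68 [0.63479782 0.30610541 0.032     ]
handle 0.61 [0.47215444 0.28052842 0.109     ]
glucose_meter 0.7 [0.49101587 0.30562645 0.        ]
tape_roll 0.58 [ 0.46129873 -0.03961528  0.        ]
marker_pen 0.77 [ 0.43707931 -0.16511757  0.        ]
```

View pics/fin.png

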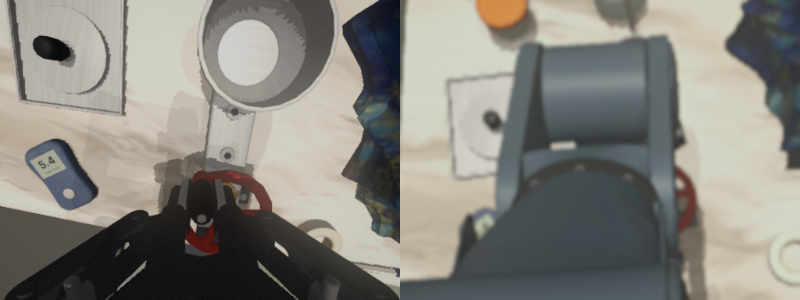

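The left view shows the handle at (203,200) between the fingers and the lid flat in the tray. The meter and tape have not moved. The setting is within about 3° of two turns, so I hand in.

```bash
python3 -c "
from station import manip
print(manip.sign_off())"
```

```text
the job is handed in; nothing more can be done
None
```

The job is handed in, at about 27 s of the 69 s allowed: the lid lies flat in the tray, and the valve was shut against its stop, then backed off two turns (within about 3° by the measured gripper position), with the handle still gripped; the sign-off returned no verdict.

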